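# Roll a bearing sleeve up the light-gate gauge and start the measurement

### The job

With your fingertips, slowly push the brass sleeve up its lane of the gauge ramp, keeping a finger behind it so that it never rolls back or runs free, until it drops over the crest and rests against the stop. Then press the green button on the grey console all the way down and let go. Do not lift the sleeve, leave the black sleeve at the foot of its own lane, and do not disturb the other things on the desk.

Things in the scene. Friction and masses are not known exactly. Their poses are not given: they have to be found in the camera images.
- gauge: Fixed two-lane gauge, 248 mm long. Origin: centre of its underside, on the table; x points up the ramp to the stop, z up. Lanes run along x, centred at y = +42 and -42 mm, each 76 mm wide between grey walls 8 mm thick, tops level at z = 50 mm; open above and at the low end (x = -140). A black light head 76 mm high stands outside each lane at x = 42 to 102, |y| = 88 to 124 mm.
- gauge_foot (a point): Lowest line of the lane floors, midway between the lanes: gauge x = -85, y = 0, z = 12 mm. The floor falls to it from z = 16 at x = -140, so a sleeve lies still in this shallow V; from here the aluminium ramp climbs at 9 degrees to the crest.
- gauge_crest (a point): Top edge of the ramp, midway between the lanes: gauge x = 45, y = 0, z = 33 mm. A sleeve let go before it rolls back down; once its centre is past it, it rolls by itself down the blue seat (8 degrees) to the stop and stays.
- gauge_stop (a point): Foot of the dark steel stop's face, midway between the lanes: gauge x = 94, y = 0, z = 26 mm. The stop's top is at z = 70 mm.
- brass_sleeve: Brass bearing sleeve to push: 44 mm in diameter, 70 mm long, dark bands and bores, 0.2 to 0.45 kg, smooth (slips on fingers). Origin: its centre; its y is its axis, across the lane; x and z turn as it rolls. Starts in the foot of either lane, centre at gauge x = -86, z = 34 mm; at the stop its centre is at x = 72, z = 51 mm.
- black_sleeve: Black sleeve of the same size and mass with bright bands, lying in the foot of the other lane; origin and axes as for the brass one. Must stay there.
- console: Grey console box, fixed, 85 (x) x 70 (y) x 40 mm high, origin at the centre of its underside on the table; stands beside the gauge, on either side. The green button is on its top.
- press_top (a point): Centre of the top face of the green button (30 mm in diameter, in a black collar 46 mm across and 12 mm high); 58 mm above the table when released. It is pressed straight down.
- press (a joint): Travel of the green button, m: 0 released, 0.006 fully down; a spring returns it, 1.5 N at the start of the travel and 5 N at the bottom.
- jar: Bystander: small amber jar, 54 mm in diameter, 55 mm high, origin at the centre of its underside; stands on the other side of the gauge from the console.
- dish: Bystander: white dish, 90 mm across, 22 mm high, origin under its centre.
- ring_gauge: Bystander: steel ring, 60 mm across, 15 mm high, lying flat, origin under its centre.
- driver: Bystander: screwdriver, 170 mm long, lying along its x.
- specimen: Bystander: red disc, 32 mm in diameter, 20 mm high, origin under its centre.
- mouse: Bystander: white computer mouse, 100 x 58 x 32 mm, on a black mat, origin under its centre.
There are look-alikes about, which are no part of the job. What is meant by the brass_sleeve is not purple or red, and is the larger of those in its own colour.

How it is judged (in metres and radians):
On the way, in this order (a step that is already met when the one before it is completed fails the run):
1. the brass sleeve is at the stop, at rest in the seat, and the button is not pressed (x of brass_sleeve in the frame of gauge between 0.065 and 0.079 m and z of brass_sleeve in the frame of gauge between 0.044 and 0.057 m and angle between the y axis of brass_sleeve and the y axis of gauge, either way round below 0.15 rad and linear speed of brass_sleeve below 0.03 m/s and value of joint press below 0.002 m), for 0.2 s.
2. the green button is pressed fully down with the brass sleeve at the stop (x of brass_sleeve in the frame of gauge between 0.065 and 0.079 m and z of brass_sleeve in the frame of gauge between 0.044 and 0.057 m and angle between the y axis of brass_sleeve and the y axis of gauge, either way round below 0.15 rad and linear speed of brass_sleeve below 0.03 m/s and value of joint press above 0.0048 m), for 0.05 s.
At the end, for the whole second after the job is handed in: The brass sleeve rests in the seat against the stop (centre at x 65 to 79, z 44 to 57 mm of the gauge frame, across the lane within 0.15 rad, under 30 mm/s), the button is up within 1.5 mm, the black sleeve is at the foot of its lane and no bystander has moved over 30 mm (x of brass_sleeve in the frame of gauge between 0.065 and 0.079 m and z of brass_sleeve in the frame of gauge between 0.044 and 0.057 m and angle between the y axis of brass_sleeve and the y axis of gauge, either way round below 0.15 rad and linear speed of each of brass_sleeve, black_sleeve below 0.03 m/s and value of joint press below 0.0015 m and x of black_sleeve in the frame of gauge below -0.07 m and distance of each of jar, dish, ring_gauge, driver, specimen, mouse from where it was at the start of the episode below 0.03 m); the robot touches nothing.
It fails at once if the brass sleeve runs free on the ramp (faster than 0.2 m/s with no finger on it) (x of brass_sleeve in the frame of gauge between -0.07 and 0.035 m and linear speed of brass_sleeve above 0.2 m/s and contact force between the fingers and brass_sleeve below 0.02 N).
It fails at once if the brass sleeve is lifted more than about 10 mm off the lane, or leaves the gauge (z of brass_sleeve in the frame of gauge above 0.067 m or x of brass_sleeve in the frame of gauge below -0.125 m or z of brass_sleeve in the frame of gauge below 0.02 m or (x of brass_sleeve in the frame of gauge below -0.02 m and z of brass_sleeve in the frame of gauge above 0.055 m) or (x of brass_sleeve in the frame of gauge below -0.07 m and z of brass_sleeve in the frame of gauge above 0.047 m)).
It fails at once if the black sleeve is moved more than 15 mm (distance of black_sleeve from where it was at the start of the episode above 0.015 m).
It fails at once if the button is pressed before the brass sleeve is at the stop (value of joint press above 0.003 m and x of brass_sleeve in the frame of gauge below 0.06 m).
It fails at once if a bystander is moved more than 30 mm (distance of any of jar, dish, ring_gauge, driver, specimen, mouse from where it was at the start of the episode above 0.03 m).
It also fails if it takes over 48 s, if anything falls off the work surface, if the arm or the gripper's body presses on something with over 40 N, if the wrist force passes 120 N, or if a joint passes its speed limit or range.

### The arm

A 6-joint arm with a two-finger parallel gripper is mounted at the origin on the work surface. World frame = base frame: x ahead of the robot, y to its left, z up, the work surface at z = 0. Lengths are in mm, angles in rad, forces in N, time in s.
With the tool pointing down it reaches from about 275 to 750 mm from the base axis. Payload 10.2 kg.
Tool frame: the origin (TCP) lies at the very end of the fingers, on their centre line; the grasp point (between the pads) lies 19 mm behind it; x points along the fingers, z is the direction in which the jaws open and shut, and the axes are right-handed (so a half turn about x gives the same grasp; the last joint's range is limited). The gripper opens to 85 mm and grips with 20 to 120 N. Pads are 22 mm wide; open, the fingers measure 114 mm over their backs; the gripper's body (76 mm by 85 mm) begins 54 mm behind the grasp point. The pads swing forward as they close: fully open they stand 13 mm farther back than shut.
Start: joints at [0.995, 0.313, 1.498, -0, 1.331, -0.223], TCP at [181.414, 492.666, 231.294] pointing down, gripper open.
Joint ranges: [-2.94, 2.94], [-0.97, 2.17], [0.19, 2.56], [-1.23, 4.37], [0.02, 3.11], [-2.88, 2.88]. Speed limits (rad/s): [2.39, 2.39, 3.01, 3.14, 3.14, 3.14].

### API

Orientations are given as a unit quaternion [w, x, y, z].
In Python, from rig import sense, vision, job gives the robot as it stands. The module is installed in compiled form; this text tells all that it offers.
- The arm moves only by the shell command python3 -m pendant 'ROWS' [FORCE]. ROWS is JSON, a list of rows, each a list of 7 numbers: the turn, a rotation vector about the tool's x, y, z in rad, then the shift along the tool's x, y, z in cm, then the opening, from 0 (shut) to 1 (fully open). A call has exactly 5 rows; each row is the pose to reach, as a shift and turn from the pose commanded when the call began, along the tool's axes at that moment; what a row does not reach only later rows make up. A row lasts 1/8 s, in which the tool goes at most 62.5 mm and 10.7 degrees, less where a joint would pass 70% of its speed; a pose out of reach is approached as far as the arm can. A call with a gripper value outside its range is refused whole. The fingers move at their own pace and stop on an object; FORCE is the grip in N (left out, the last holds). Time passes only in rows, so rows that repeat a pose let the fingers close, or fill a call up. It gives the time, the measured TCP pose, the force and the opening at its end, in the units of the state.
- sense(): the state, without advancing time (a new reading comes with each control period).
- vision.capture(name): name is "scene" or "top"; returns the picture (400x640x3 uint8, red, green, blue); there is no depth.
- vision.calibration(name): a dict with "K" (3x3 intrinsics, pixels), "extrinsics" (4x4, takes a point from camera to world coordinates). Camera axes: x right, y up, looking along -z (the intrinsics and any distortion apply to the point x, -y, -z); pixel columns grow to the right and rows downward; lengths in mm; the calibration is good to about 2 mm. A picture is of the moment at which its call begins. calibration takes no time and is no camera call.
- job.finish_job(): hands the job in, once; it reports no verdict.
The state is a dict: "time_s": time; "joints": joint angles; "dq": joint speeds; "tau": joint torques, N m; "eef_pos": TCP position; "ee_rot": TCP orientation; "force": force on the tool from outside, world axes, zero at the start; "wrist_torque": the same for the moment, N m; "grip_width": opening from 0.0 (shut) to 1.0 (fully open).
Only numpy, scipy, OpenCV 4.12 (cv2) and the standard library are available. Lean on these libraries where they do the work, as an engineer would, in place of code of your own. Each camera call takes 0.05 s, during which the arm holds its last target.

## Working session

There is one attempt and no reset: what is moved stays moved. The work goes in short steps, Python scripts to look and compute and a shell command to move; the robot and the scene stay as the last step left them, time stands still between calls to the robot, and variables do not carry over. Pictures are saved under pics/ and viewed, and the job is handed in when it is done.

```bash
mkdir -p pics; python3 - <<'E'
from rig import sense, vision
import cv2, json, numpy as np
print(sense())
for n in ("scene","top"):
    im=vision.capture(n); cv2.imwrite(f"pics/{n}0.png",im[:,:,::-1]); c=vision.calibration(n); print(n,{k:np.round(np.array(v),4).tolist() for k,v in c.items()})
E
```

```text
{'time_s': 0.0, 'joints': array([ 9.94561131e-01,  3.13463307e-01,  1.49846822e+00,  3.23056904e-05,
        1.33099428e+00, -2.23417653e-01]), 'dq': array([ 0.00053131, -0.00139251, -0.00011995, -0.00144615,  0.0010932 ,
        0.00086773]), 'tau': array([-3.91747235e-04, -4.12252343e+01, -2.59744102e+01, -2.20333741e-04,
        4.15917064e-03,  4.02602410e-06]), 'eef_pos': array([181.2743955 , 492.42890796, 230.71654692]), 'ee_rot': array([ 0.57954827, -0.4046572 ,  0.58043009,  0.40432322]), 'force': array([-0.54366181,  0.4085137 , -0.31845935]), 'wrist_torque': array([-0.00998499, -0.04381841, -0.05562157]), 'grip_width': 1.002756726867285}
scene {'K': [[417.0931, 0.0, 318.8574], [0.0, 417.0931, 191.8673], [0.0, 0.0, 1.0]], 'extrinsics': [[0.2133, -0.5666, 0.7959, 1669.397], [0.977, 0.128, -0.1707, -214.9569], [-0.0052, 0.814, 0.5808, 964.2182], [0.0, 0.0, 0.0, 1.0]]}
top {'K': [[440.2838, 0.0, 314.4809], [0.0, 440.2838, 198.6409], [0.0, 0.0, 1.0]], 'extrinsics': [[0.0177, 0.9735, -0.2282, 205.0851], [-0.9998, 0.0165, -0.0069, 20.6725], [-0.003, 0.2283, 0.9736, 1330.4391], [0.0, 0.0, 0.0, 1.0]]}
```

View pics/scene0.png

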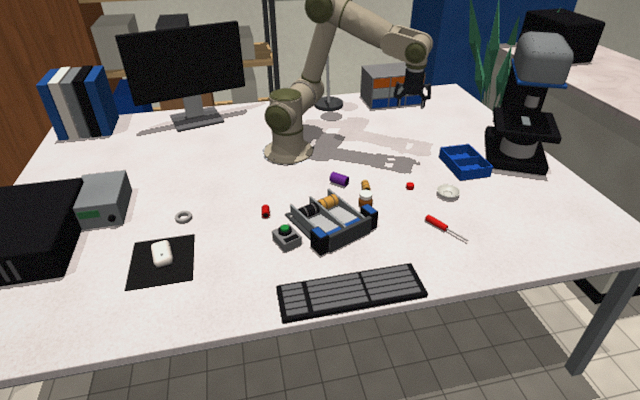

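View pics/top0.png

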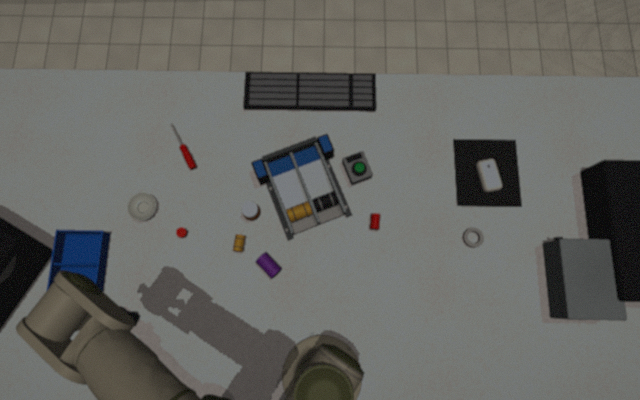

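```bash
python3 - <<'E'
import cv2
im=cv2.imread("pics/top0.png"); cv2.imwrite("pics/topz.png",cv2.resize(im[60:260,180:460],None,fx=2.8,fy=2.8,interpolation=cv2.INTER_CUBIC))
E
```

```text
(no output)
```

View pics/topz.png

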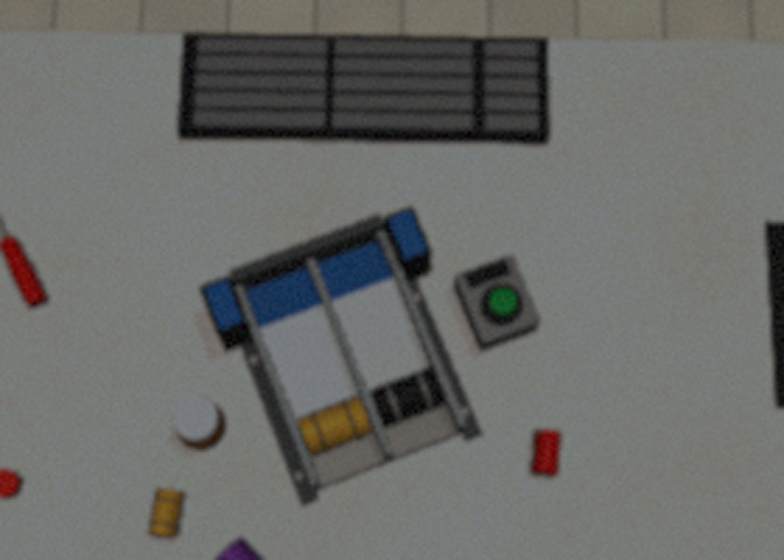

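The top view shows the brass sleeve in the left lane (px ~299,212), the black one in the right lane (~325,201), and the green button at ~359,168. Next I'll zoom in for the keypoints.

```bash
python3 - <<'E'
import cv2
im=cv2.imread("pics/top0.png"); cv2.imwrite("pics/topz2.png",cv2.convertScaleAbs(cv2.resize(im[130:245,245:380],None,fx=5,fy=5,interpolation=cv2.INTER_CUBIC),alpha=1.5))
im=cv2.imread("pics/scene0.png"); cv2.imwrite("pics/scz2.png",cv2.convertScaleAbs(cv2.resize(im[170:260,255:385],None,fx=6,fy=6,interpolation=cv2.INTER_CUBIC),alpha=1.2))
E
```

```text
(no output)
```

View pics/topz2.png

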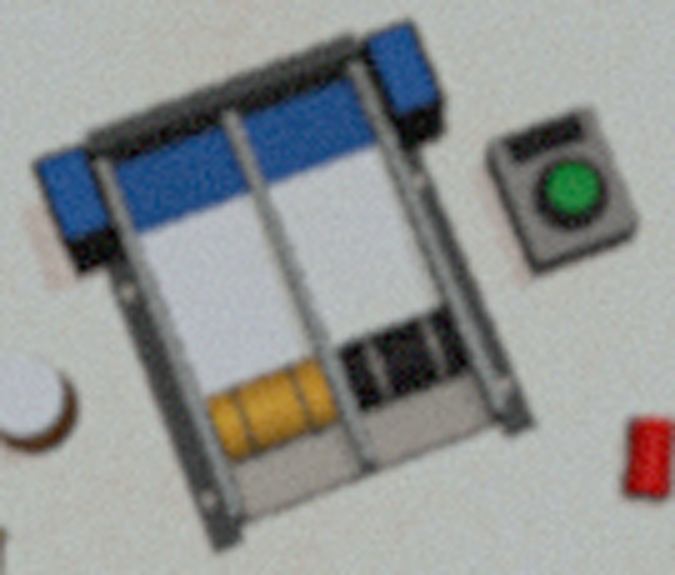

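View pics/scz2.png

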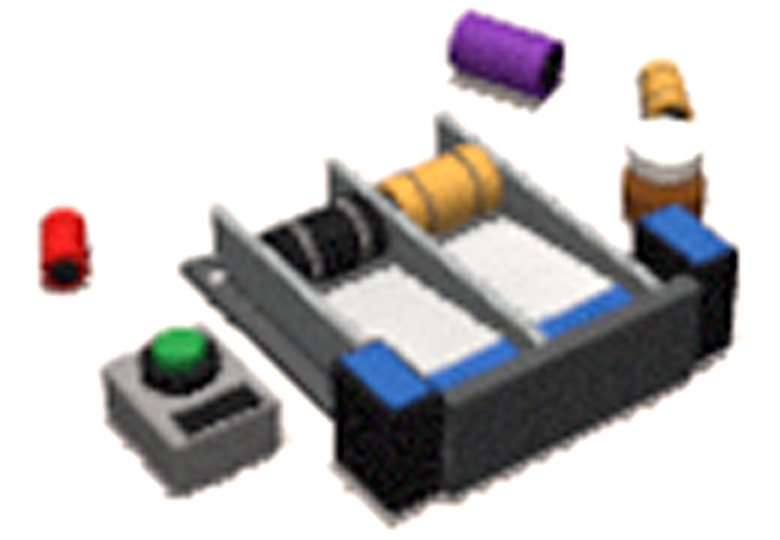

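```bash
cat > h.py <<'E'
import numpy as np, cv2
from rig import vision
cal={n:vision.calibration(n) for n in("scene","top")}
def proj(n,P):
    P=np.atleast_2d(P).astype(float);E=np.array(cal[n]["extrinsics"]);K=np.array(cal[n]["K"])
    p=(P-E[:3,3])@E[:3,:3]; p=p*[1,-1,-1]; p=p@K.T; return p[:,:2]/p[:,2:]
def ray(n,px,z):
    E=np.array(cal[n]["extrinsics"]);K=np.array(cal[n]["K"])
    d=np.linalg.inv(K)@[px[0],px[1],1]; d=E[:3,:3]@(d*[1,-1,-1]); o=E[:3,3]; return o+d*(z-o[2])/d[2]
def g2w(g,P):
    P=np.atleast_2d(P).astype(float);c,s=np.cos(g[2]),np.sin(g[2])
    return np.c_[g[0]+c*P[:,0]-s*P[:,1],g[1]+s*P[:,0]+c*P[:,1],P[:,2]]
E
python3 - <<'E'
from h import *
from scipy.optimize import least_squares
t=lambda l:[(245+a/5,130+b/5) for a,b in l]; s=lambda l:[(255+a/6,170+b/6) for a,b in l]
G=np.array([(-140,84,50),(-140,0,50),(-140,-84,50),(45,80,33),(45,4,33),(45,-4,33),(45,-80,33)])
T=np.array(t([(235,515),(366,467),(506,415),(145,232),(250,193),(270,187),(380,147)]))
GS=G[[2,1,0]];S=np.array(s([(216,210),(333,162),(440,118)]))
def r(g,both=True):
    a=(proj("top",g2w(g,G))-T).ravel(); b=(proj("scene",g2w(g,GS))-S).ravel()
    return np.r_[a,b] if both else a
for both in(True,False):
    q=least_squares(r,[500,40,.3],args=(both,),loss='soft_l1'); print(q.x,np.round(q.fun.reshape(-1,2),1).tolist())
g=q.x
print("btn top",ray("top",t([(574,188)])[0],58),"scene",ray("scene",s([(182,347)])[0],58))
print("brass",ray("top",t([(272,409)])[0],50),"pred",g2w(g,[(-86,42,34),(72,42,51)]))
print(cal["top"]["extrinsics"])
import numpy as np
from rig import sense
from scipy.spatial.transform import Rotation as R
q=sense()["ee_rot"];print(R.from_quat(q[[1,2,3,0]]).as_matrix().round(3), g[2])
E
```

```text
[5.63307456e+02 6.78504403e+01 3.77962670e-01] [[-0.1, -0.5], [0.5, -0.9], [-1.0, -0.4], [-1.2, 0.4], [1.1, -0.2], [-0.5, 0.2], [0.6, -0.2], [-0.4, -1.6], [-0.5, -1.3], [0.1, -1.3]]
[5.62636454e+02 6.74723630e+01 3.76160868e-01] [[-0.1, -0.3], [0.5, -0.7], [-1.0, -0.1], [-1.1, 0.6], [1.2, 0.0], [-0.3, 0.4], [0.8, 0.1]]
btn top [ 601.8601054  -105.28674724   58.        ] scene [ 604.88278677 -101.91516927   58.        ]
brass [464.37493741  73.81993102  50.        ] pred [[467.22061546  74.94348542  34.        ]
 [614.17354    132.98517706  51.        ]]
[[ 1.76785942e-02  9.73450757e-01 -2.28212821e-01  2.05085148e+02]
 [-9.99839281e-01  1.65315767e-02 -6.93684536e-03  2.06724849e+01]
 [-2.97995961e-03  2.28298776e-01  9.73586559e-01  1.33043911e+03]
 [ 0.00000000e+00  0.00000000e+00  0.00000000e+00  1.00000000e+00]]
[[-0.001 -0.938  0.346]
 [-0.001  0.346  0.938]
 [-1.     0.    -0.001]] 0.37616086817559147
```

```bash
cat >> h.py <<'E'
from rig import sense
from scipy.spatial.transform import Rotation as R
GP=[563.0,67.7,.377]
def plan(*targets):
    "gauge-frame targets (x,y,z,[dyaw])"
    s=sense();Q=R.from_quat(s["ee_rot"][[1,2,3,0]]);c,n=np.cos(GP[2]),np.sin(GP[2])
    gy=np.array([-n,c,0]);D=np.c_[[0,0,-1],np.cross(gy,[0,0,-1]),gy]
    Rg=np.array([[c,-n],[n,c]]);gp=(s["eef_pos"][:2]-GP[:2])@Rg
    print("t",round(s["time_s"],2),"gauge TCP",gp.round(1),s["eef_pos"].round(1),"F",s["force"].round(1),"grip",round(s["grip_width"],2))
    print("turn",(Q.inv()*R.from_matrix(D)).as_rotvec().round(3))
    for t in targets:
        d=g2w(GP,[t])[0]-s["eef_pos"]; print(t,"shift cm",(Q.inv().apply(d)/10).round(2), "world",g2w(GP,[t])[0].round(0))
E
python3 -c "
from h import *
plan((-138,42,150),(-138,42,24))"
```

```text
t 0.1 gauge TCP [-198.5  535.5] [181.3 492.5 230.8] F [-0.9 -0.2 -0.3] grip 1.0
turn [-0.73  -0.001 -0.001]
(-138, 42, 150) shift cm [  8.11 -37.41 -32.73] world [419.  56. 150.]
(-138, 42, 24) shift cm [ 20.71 -37.42 -32.72] world [419.  56.  24.]
```

```bash
python3 -m pendant '[[-0.15,0,0,0,-4.5,-4,0.3],[-0.3,0,0,0,-9,-8,0.3],[-0.45,0,0,0,-13.5,-12,0.3],[-0.6,0,0,0,-18,-16,0.3],[-0.73,0,0,0,-22,-20,0.3]]' 30; python3 -c "
from h import *
plan((-138,42,150),(-138,42,24))"
```

```text
time_s: 0.72
eef_pos: [315.8, 236.1, 231.2]
ee_rot: [-0.401, 0.582, -0.401, -0.582]
force: [0.9, 0.2, 0.3]
grip_width: 0.3
t 0.72 gauge TCP [-167.9  247.5] [315.8 236.1 231.2] F [0.9 0.2 0.3] grip 0.3
turn [-0.013 -0.     0.   ]
(-138, 42, 150) shift cm [  8.12  -3.25 -20.51] world [419.  56. 150.]
(-138, 42, 24) shift cm [ 20.72  -3.25 -20.51] world [419.  56.  24.]
```

```bash
python3 -m pendant '[[0,0,0,0,-0.6,-4.5,0.3],[0,0,0,0,-1.3,-9,0.3],[0,0,0,1,-2,-13.5,0.3],[0,0,0,3,-3,-18,0.3],[0,0,0,5,-3.2,-20.5,0.3]]'; python3 -m pendant '[[0,0,0,3,0,0,0.3],[0,0,0,6,0,0,0.3],[0,0,0,6,0,0,0.3],[0,0,0,6,0,0,0.3],[0,0,0,6,0,0,0.3]]'; python3 - <<'E'
from h import *
plan((-138,42,60),(-138,42,24))
for n in("top","scene"):
    im=vision.capture(n)[:,:,::-1]
    c=im[120:250,235:385] if n=="top" else im[130:260,250:390]
    cv2.imwrite(f"pics/{n}1.png",cv2.convertScaleAbs(cv2.resize(c,None,fx=4.3,fy=4.3,interpolation=cv2.INTER_CUBIC),alpha=1.3))
E
```

```text
time_s: 1.35
eef_pos: [418.1, 55.3, 180.6]
ee_rot: [-0.403, 0.581, -0.403, -0.581]
force: [0.8, 0.9, -0.7]
grip_width: 0.303
time_s: 1.98
eef_pos: [417.9, 57.1, 122.4]
ee_rot: [-0.403, 0.582, -0.402, -0.581]
force: [0.2, 0.6, -0.2]
grip_width: 0.296
t 1.98 gauge TCP [-138.8   43.5] [417.9  57.1 122.4] F [ 0.2  0.6 -0.2] grip 0.3
turn [-0.017 -0.001  0.002]
(-138, 42, 60) shift cm [ 6.24 -0.07 -0.15] world [419.  56.  60.]
(-138, 42, 24) shift cm [ 9.84 -0.06 -0.14] world [419.  56.  24.]
```

View pics/top1.png

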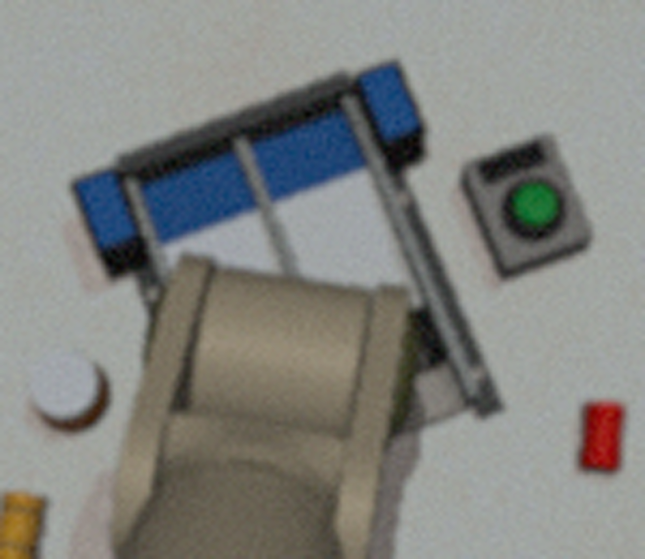

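View pics/scene1.png

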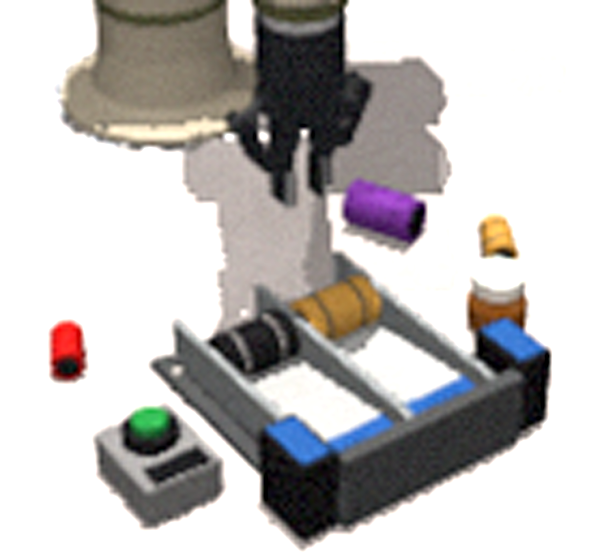

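The scene view shows the fingers, a little apart, standing behind and above the brass lane, and nothing has been disturbed. Now I'll go down and check how well they line up with the lane.

```bash
python3 -m pendant '[[-0.017,0,0,2,0,-0.1,0.3],[-0.017,0,0,4,0,-0.1,0.3],[-0.017,0,0,6,0,-0.1,0.3],[-0.017,0,0,6,0,-0.1,0.3],[-0.017,0,0,6,0,-0.1,0.3]]'; python3 - <<'E'
from h import *
plan((-138,42,60),(-138,42,23))
n="scene"
im=vision.capture(n)[:,:,::-1].copy()
f=6
c=cv2.convertScaleAbs(cv2.resize(im[165:235,290:380],None,fx=f,fy=f,interpolation=cv2.INTER_CUBIC),alpha=1.3)
# predicted: finger tips & wall tops low ends
for P,col in(((-140,84,50),(0,0,255)),((-140,0,50),(0,0,255)),((-86,42,34),(255,0,0)),((-138.8,42,62),(0,255,0)),((-138.8,69,62),(0,255,0)),((-138.8,15,62),(0,255,0))):
    p=(proj(n,g2w(GP,[P]))[0]-[290,165]+.5)*f; cv2.circle(c,tuple(int(v) for v in p),4,col,-1)
cv2.imwrite("pics/scene2.png",c)
E
```

```text
time_s: 2.7
eef_pos: [418.2, 56.1, 62.2]
ee_rot: [-0.398, 0.585, -0.397, -0.584]
force: [0.1, -0.4, 0.1]
grip_width: 0.302
t 2.7 gauge TCP [-138.9   42.5] [418.2  56.1  62.2] F [ 0.1 -0.4  0.1] grip 0.3
turn [-0.    -0.001  0.001]
(-138, 42, 60) shift cm [ 0.22 -0.09 -0.05] world [419.  56.  60.]
(-138, 42, 23) shift cm [ 3.92 -0.08 -0.05] world [419.  56.  23.]
```

View pics/scene2.png

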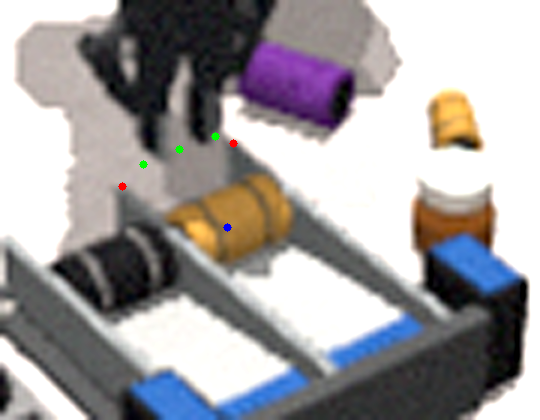

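The fingers sit centred between the two wall ends (px ~122 and ~233 in the crop). Their tips look about 5–8 mm above the nominal TCP, because they are partly open. I'll descend to z≈20.

```bash
python3 -m pendant '[[0,0,0,1,0,0,0.3],[0,0,0,2,0,0,0.3],[0,0,0,3,0,0,0.3],[0,0,0,4.2,0,0,0.3],[0,0,0,4.2,0,0,0.3]]'; python3 -c "
from h import *
plan((-119,42,20),(-110,42,20))"
```

```text
time_s: 3.38
eef_pos: [417.1, 56.2, 18.4]
ee_rot: [0.397, -0.584, 0.398, 0.585]
force: [0.5, 0.6, -0.4]
grip_width: 0.302
t 3.38 gauge TCP [-139.9   43. ] [417.1  56.2  18.4] F [ 0.5  0.6 -0.4] grip 0.3
turn [-0.001  0.001 -0.002]
(-119, 42, 20) shift cm [-0.17 -2.09 -0.1 ] world [437.  63.  20.]
(-110, 42, 20) shift cm [-0.17 -2.99 -0.1 ] world [445.  66.  20.]
```

```bash
python3 -m pendant '[[0,0,0,-0.1,-0.5,-0.1,0.3],[0,0,0,-0.2,-1.0,-0.1,0.3],[0,0,0,-0.2,-1.4,-0.1,0.3],[0,0,0,-0.2,-1.8,-0.1,0.3],[0,0,0,-0.2,-2.2,-0.1,0.3]]'; python3 - <<'E'
from h import *
plan((-110,42,22))
n="scene"
im=vision.capture(n)[:,:,::-1].copy()
f=6
c=cv2.convertScaleAbs(cv2.resize(im[165:235,290:380],None,fx=f,fy=f,interpolation=cv2.INTER_CUBIC),alpha=1.3)
cv2.imwrite("pics/scene3.png",c)
E
```

```text
time_s: 4.0
eef_pos: [438.5, 63.4, 21.3]
ee_rot: [0.397, -0.585, 0.398, 0.585]
force: [-2.4, -0.6, 0.8]
grip_width: 0.302
t 4.0 gauge TCP [-117.3   41.9] [438.5  63.4  21.3] F [-2.4 -0.6  0.8] grip 0.3
turn [-0.     0.    -0.001]
(-110, 42, 22) shift cm [-0.07 -0.73  0.01] world [445.  66.  22.]
```

View pics/scene3.png

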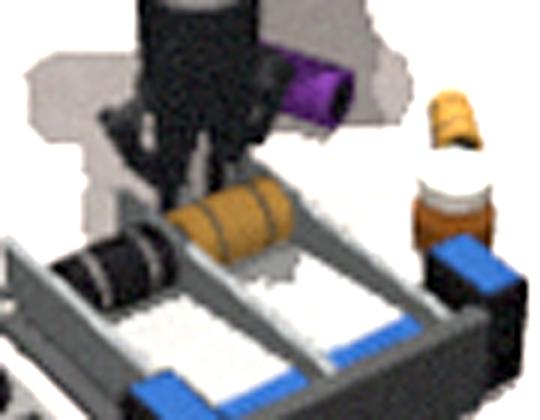

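Contact came at the predicted spot, with about 2.4 N on the tool. Now I'll push up the ramp.

```bash
python3 -m pendant '[[0,0,0,-0.06,-0.4,0,0.3],[0,0,0,-0.12,-0.8,0,0.3],[0,0,0,-0.18,-1.2,0,0.3],[0,0,0,-0.25,-1.6,0,0.3],[0,0,0,-0.31,-2.0,0,0.3]]'; python3 -m pendant '[[0,0,0,-0.06,-0.4,0,0.3],[0,0,0,-0.12,-0.8,0,0.3],[0,0,0,-0.18,-1.2,0,0.3],[0,0,0,-0.25,-1.6,0,0.3],[0,0,0,-0.31,-2.0,0,0.3]]'; python3 - <<'E'
from h import *
plan((15,42,42))
n="scene"
im=vision.capture(n)[:,:,::-1].copy()
f=6
c=cv2.convertScaleAbs(cv2.resize(im[165:235,290:380],None,fx=f,fy=f,interpolation=cv2.INTER_CUBIC),alpha=1.3)
cv2.imwrite("pics/scene4.png",c)
E
```

```text
time_s: 4.68
eef_pos: [457.4, 70.7, 24.5]
ee_rot: [-0.398, 0.585, -0.398, -0.585]
force: [-2.3, -0.6, 0.8]
grip_width: 0.298
time_s: 5.3
eef_pos: [476.0, 78.1, 27.6]
ee_rot: [0.398, -0.585, 0.398, 0.585]
force: [-2.1, -0.5, 0.8]
grip_width: 0.298
t 5.3 gauge TCP [-77.1  41.7] [476.   78.1  27.6] F [-2.1 -0.5  0.8] grip 0.3
turn [-0.001  0.    -0.   ]
(15, 42, 42) shift cm [-1.44 -9.21  0.04] world [561. 112.  42.]
```

View pics/scene4.png

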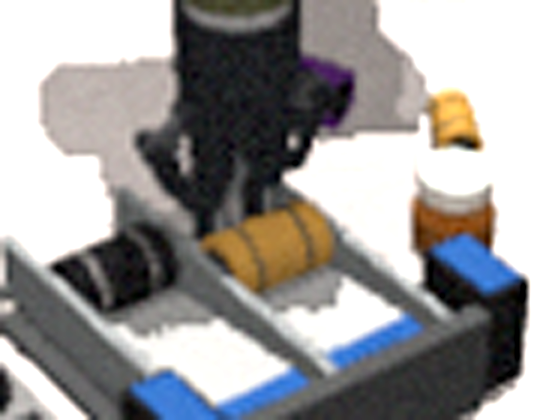

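The sleeve is square in its lane and moving with the fingers, at a steady force of about 2 N. I'll keep pushing.

```bash
python3 -m pendant '[[0,0,0,-0.06,-0.4,0,0.3],[0,0,0,-0.12,-0.8,0,0.3],[0,0,0,-0.18,-1.2,0,0.3],[0,0,0,-0.25,-1.6,0,0.3],[0,0,0,-0.31,-2.0,0,0.3]]'; python3 -m pendant '[[0,0,0,-0.06,-0.4,0,0.3],[0,0,0,-0.12,-0.8,0,0.3],[0,0,0,-0.18,-1.2,0,0.3],[0,0,0,-0.25,-1.6,0,0.3],[0,0,0,-0.31,-2.0,0,0.3]]';  python3 -m pendant '[[0,0,0,-0.06,-0.4,0,0.3],[0,0,0,-0.12,-0.8,0,0.3],[0,0,0,-0.18,-1.2,0,0.3],[0,0,0,-0.25,-1.6,0,0.3],[0,0,0,-0.31,-2.0,0,0.3]]'; python3 - <<'E'
from h import *
plan((15,42,42))
n="scene"
im=vision.capture(n)[:,:,::-1].copy()
f=6
c=cv2.convertScaleAbs(cv2.resize(im[165:235,290:380],None,fx=f,fy=f,interpolation=cv2.INTER_CUBIC),alpha=1.3)
cv2.imwrite("pics/scene5.png",c)
E
```

```text
time_s: 5.98
eef_pos: [494.6, 85.5, 30.7]
ee_rot: [-0.398, 0.585, -0.398, -0.585]
force: [-1.1, -0.9, 1.3]
grip_width: 0.297
time_s: 6.6
eef_pos: [513.2, 92.8, 33.8]
ee_rot: [-0.398, 0.585, -0.398, -0.585]
force: [-2.2, -0.0, 1.7]
grip_width: 0.298
time_s: 7.22
eef_pos: [531.8, 100.1, 36.9]
ee_rot: [-0.398, 0.585, -0.398, -0.585]
force: [-1.4, -0.9, 1.2]
grip_width: 0.301
t 7.22 gauge TCP [-17.1  41.7] [531.8 100.1  36.9] F [-1.4 -0.9  1.2] grip 0.3
turn [-0.001 -0.    -0.   ]
(15, 42, 42) shift cm [-0.51 -3.21  0.04] world [561. 112.  42.]
```

View pics/scene5.png

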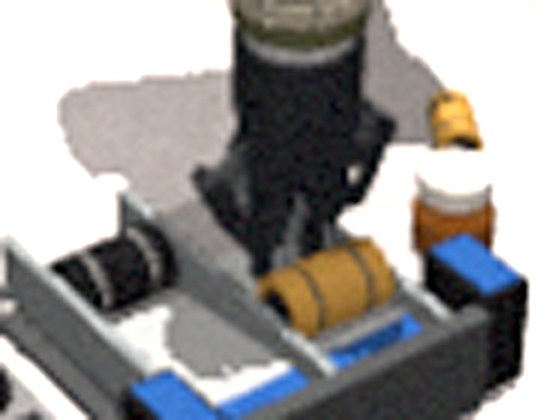

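The sleeve is close to the crest and the contact is steady. I'll slow down over the crest.

```bash
python3 -m pendant '[[0,0,0,-0.05,-0.35,0,0.3],[0,0,0,-0.11,-0.7,0,0.3],[0,0,0,-0.16,-1.05,0,0.3],[0,0,0,-0.22,-1.4,0,0.3],[0,0,0,-0.27,-1.75,0,0.3]]'; python3 -m pendant '[[0,0,0,-0.05,-0.3,0,0.3],[0,0,0,-0.1,-0.6,0,0.3],[0,0,0,-0.14,-0.9,0,0.3],[0,0,0,-0.19,-1.2,0,0.3],[0,0,0,-0.22,-1.4,0,0.3]]'; python3 - <<'E'
from h import *
plan((15,42,42))
n="scene"
im=vision.capture(n)[:,:,::-1].copy()
f=6
c=cv2.convertScaleAbs(cv2.resize(im[165:235,290:380],None,fx=f,fy=f,interpolation=cv2.INTER_CUBIC),alpha=1.3)
cv2.imwrite("pics/scene6.png",c)
E
```

```text
time_s: 7.9
eef_pos: [548.1, 106.6, 39.6]
ee_rot: [-0.398, 0.585, -0.398, -0.585]
force: [-1.2, -1.3, 0.8]
grip_width: 0.306
time_s: 8.52
eef_pos: [561.3, 111.7, 41.8]
ee_rot: [-0.398, 0.585, -0.397, -0.585]
force: [-1.1, -0.5, 0.2]
grip_width: 0.298
t 8.53 gauge TCP [14.6 41.6] [561.3 111.7  41.8] F [-1.1 -0.5  0.2] grip 0.3
turn [-0.001 -0.     0.001]
(15, 42, 42) shift cm [-0.02 -0.04  0.04] world [561. 112.  42.]
```

View pics/scene6.png

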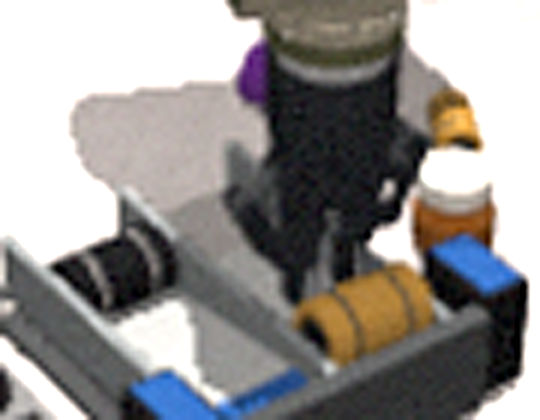

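```bash
python3 -m pendant '[[0,0,0,-0.04,-0.3,0,0.3],[0,0,0,-0.08,-0.6,0,0.3],[0,0,0,-0.1,-0.9,0,0.3],[0,0,0,-0.1,-1.2,0,0.3],[0,0,0,-0.1,-1.2,0,0.3]]';  python3 - <<'E'
from h import *
plan((15,42,42))
n="scene"
im=vision.capture(n)[:,:,::-1].copy()
f=6
c=cv2.convertScaleAbs(cv2.resize(im[165:235,290:380],None,fx=f,fy=f,interpolation=cv2.INTER_CUBIC),alpha=1.3)
cv2.imwrite("pics/scene7.png",c)
E
```

```text
time_s: 9.2
eef_pos: [572.1, 116.1, 42.7]
ee_rot: [-0.398, 0.585, -0.398, -0.585]
force: [0.2, -0.2, 0.1]
grip_width: 0.301
t 9.2 gauge TCP [26.3 41.6] [572.1 116.1  42.7] F [ 0.2 -0.2  0.1] grip 0.3
turn [-0. -0.  0.]
(15, 42, 42) shift cm [0.07 1.13 0.04] world [561. 112.  42.]
```

View pics/scene7.png

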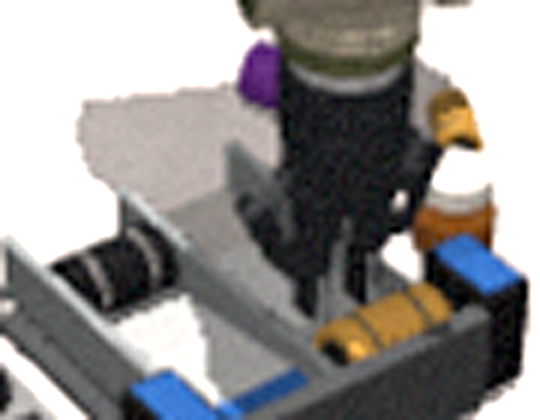

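The sleeve has dropped over the crest and lies against the stop, and the tool force is back to zero. Now I'll back off, lift, shut the fingers and go over the button.

```bash
python3 -m pendant '[[0,0,0,0,1.0,0,0.3],[0,0,0,-1.5,1.5,0,0.3],[0,0,0,-4,1.5,0,0.3],[0,0,0,-7,1.5,0,0.3],[0,0,0,-9,1.5,0,0]]';  python3 - <<'E'
from h import *
s=sense();Q=R.from_quat(s["ee_rot"][[1,2,3,0]])
plan()
for z in(130,70,52): print((Q.inv().apply(np.array([603,-104,z])-s["eef_pos"])/10).round(2))
E
```

```text
time_s: 9.88
eef_pos: [558.2, 110.4, 135.4]
ee_rot: [-0.398, 0.585, -0.397, -0.584]
force: [0.2, 0.0, 1.1]
grip_width: 0.099
t 9.88 gauge TCP [11.3 41.5] [558.2 110.4 135.4] F [0.2 0.  1.1] grip 0.1
turn [-0.001 -0.001  0.002]
[  0.55   3.71 -21.58]
[  6.55   3.73 -21.58]
[  8.35   3.73 -21.58]
```

```bash
python3 -m pendant '[[0,0,0,0,0.9,-5,0],[0,0,0,0,1.8,-10,0],[0,0,0,0,2.7,-15,0],[0,0,0,0,3.7,-19,0],[0,0,0,0.5,3.7,-21.6,0]]'; python3 -m pendant '[[0,0,0,1,0,0,0],[0,0,0,3,0,0,0],[0,0,0,4,0,0,0],[0,0,0,4,0,0,0],[0,0,0,4,0,0,0]]';  python3 - <<'E'
from h import *
s=sense();Q=R.from_quat(s["ee_rot"][[1,2,3,0]])
plan()
for z in(70,52): print((Q.inv().apply(np.array([603,-104,z])-s["eef_pos"])/10).round(2))
for n in("top","scene"):
    im=vision.capture(n)[:,:,::-1]
    c=im[120:250,235:385] if n=="top" else im[150:260,255:385]
    cv2.imwrite(f"pics/{n}8.png",cv2.convertScaleAbs(cv2.resize(c,None,fx=5,fy=5,interpolation=cv2.INTER_CUBIC),alpha=1.3))
E
```

```text
time_s: 10.5
eef_pos: [603.0, -106.2, 129.3]
ee_rot: [-0.398, 0.585, -0.398, -0.584]
force: [1.1, 0.1, 0.1]
grip_width: 0.001
time_s: 11.12
eef_pos: [603.3, -103.7, 88.6]
ee_rot: [-0.398, 0.585, -0.397, -0.584]
force: [-0.1, 0.1, -0.3]
grip_width: -0.005
t 11.12 gauge TCP [ -25.6 -174.3] [ 603.3 -103.7   88.6] F [-0.1  0.1 -0.3] grip -0.01
turn [-0.    -0.001  0.001]
[ 1.86  0.04 -0.01]
[ 3.66  0.04 -0.01]
```

View pics/top8.png

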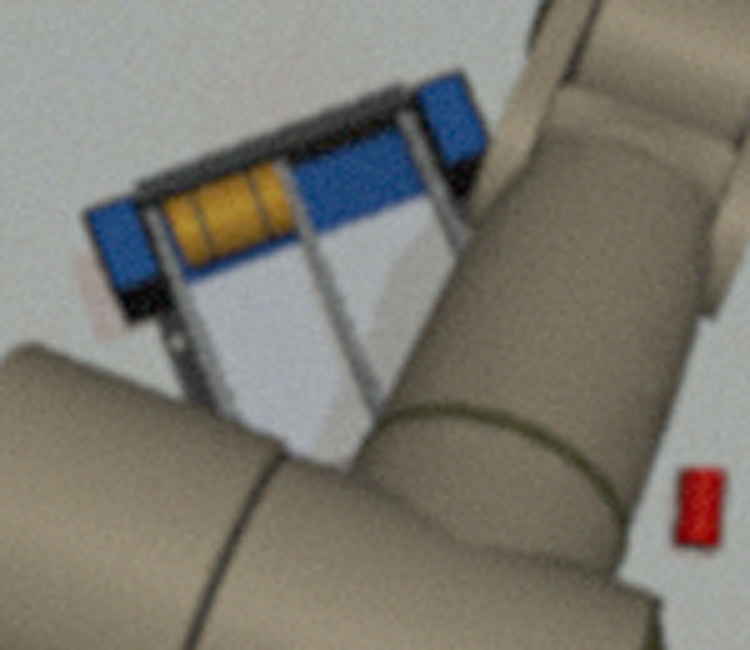

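View pics/scene8.png

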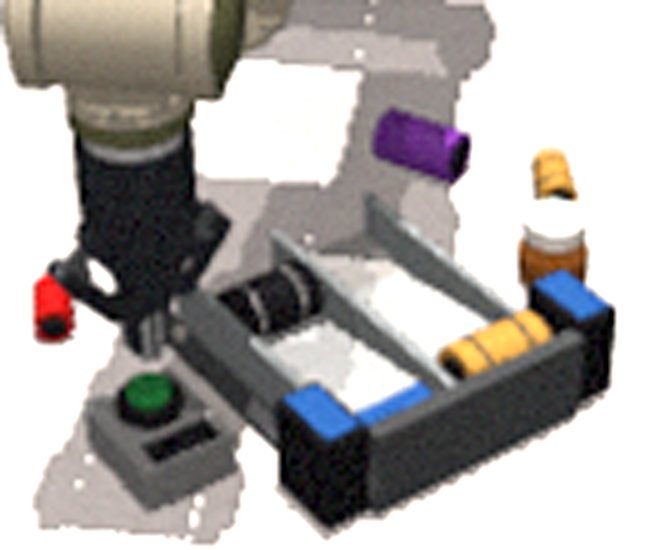

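The brass sleeve lies square against the stop (top px ~230,215), the black one is still at its foot, and the fingertips are centred over the button. Now I'll press.

```bash
python3 -m pendant '[[0,0,0,1,0,0,0],[0,0,0,2,0,0,0],[0,0,0,2.6,0,0,0],[0,0,0,2.9,0,0,0],[0,0,0,2.9,0,0,0]]'; python3 -m pendant '[[0,0,0,0.2,0,0,0],[0,0,0,0.4,0,0,0],[0,0,0,0.6,0,0,0],[0,0,0,0.75,0,0,0],[0,0,0,0.75,0,0,0]]'
```

```text
time_s: 11.85
eef_pos: [602.9, -103.9, 58.8]
ee_rot: [0.398, -0.585, 0.398, 0.585]
force: [-1.8, 0.6, 2.5]
grip_width: -0.003
time_s: 12.48
eef_pos: [603.5, -104.1, 55.5]
ee_rot: [-0.397, 0.586, -0.397, -0.584]
force: [-16.8, 4.6, 36.1]
grip_width: 0.006
```

```bash
python3 - <<'E'
from h import *
s=sense();plan();print(s["wrist_torque"],s["tau"].round(2))
im=vision.capture("scene")[:,:,::-1]
c=im[170:260,250:340]
cv2.imwrite(f"pics/scene9.png",cv2.convertScaleAbs(cv2.resize(c,None,fx=6.5,fy=6.5,interpolation=cv2.INTER_CUBIC),alpha=1.5))
E
```

```text
t 12.47 gauge TCP [ -25.6 -174.6] [ 603.5 -104.1   55.5] F [-16.8   4.6  36.1] grip 0.01
turn [-0.    -0.002  0.001]
[ 0.7859975   2.8051413  -0.02251871] [ -0.94 -34.24 -18.79   0.36  -4.22  -0.  ]
```

View pics/scene9.png

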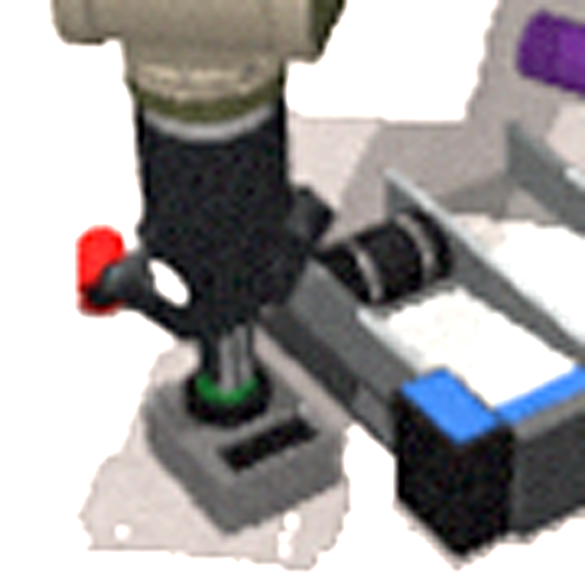

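The tool force is 36 N, with more green showing at the front than expected, so the fingertips may sit a little off-centre towards -x. I'll release, shift about 4 mm and press again more gently.

```bash
python3 -m pendant '[[0,0,0,-0.5,0,0,0],[0,0,0,-1.0,0,0,0],[0,0,0,-1.5,0,0,0],[0,0,0,-1.5,0,0,0],[0,0,0,-1.5,0,0,0]]';  python3 - <<'E'
from h import *
s=sense();Q=R.from_quat(s["ee_rot"][[1,2,3,0]])
plan()
for z in(70,59,52): print((Q.inv().apply(np.array([606.5,-104.5,z])-s["eef_pos"])/10).round(2))
im=vision.capture("scene")[:,:,::-1]
c=cv2.convertScaleAbs(cv2.resize(im[170:260,250:340],None,fx=6.5,fy=6.5,interpolation=cv2.INTER_CUBIC),alpha=1.5)
for dz,col in((0,(0,0,255)),):
  for dx,dy in((0,0),(14.5,0),(-14.5,0),(0,14.5),(0,-14.5)):
    th=.377;a=[dx*11/14.5*np.cos(th)-dy*np.sin(th),dx*11/14.5*np.sin(th)+dy*np.cos(th)]
    p=(proj("scene",s["eef_pos"]+[a[0],a[1],0])[0]-[250,170]+.5)*6.5
    cv2.circle(c,tuple(int(v) for v in p),3,col,-1)
cv2.imwrite(f"pics/scene10.png",c)
E
```

```text
time_s: 13.15
eef_pos: [602.9, -103.9, 65.8]
ee_rot: [0.398, -0.585, 0.398, 0.585]
force: [0.5, 0.6, 0.3]
grip_width: 0.004
t 13.15 gauge TCP [ -26.1 -174.3] [ 602.9 -103.9   65.8] F [0.5 0.6 0.3] grip 0.0
turn [-0.001  0.    -0.   ]
[-0.42 -0.31 -0.19]
[ 0.68 -0.31 -0.19]
[ 1.38 -0.31 -0.19]
```

View pics/scene10.png

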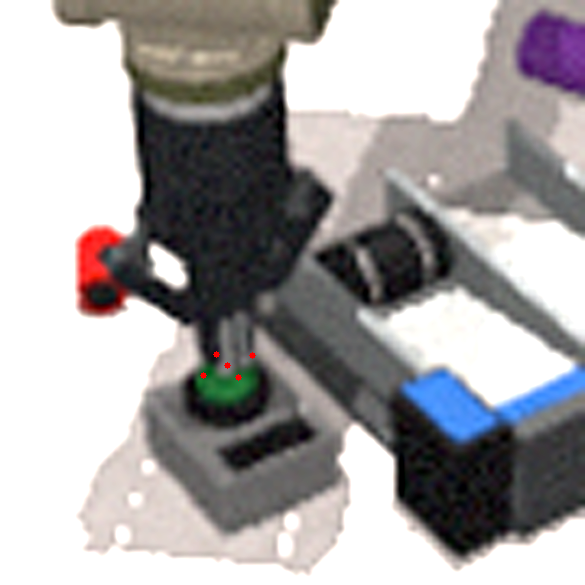

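The button has come back up. The tip centre is within about 2 mm of the button's. I'll press again with a small shift and in finer steps.

```bash
python3 -m pendant '[[0,0,0,0.2,-0.2,-0.1,0],[0,0,0,0.5,-0.2,-0.1,0],[0,0,0,0.8,-0.2,-0.1,0],[0,0,0,0.8,-0.2,-0.1,0],[0,0,0,0.8,-0.2,-0.1,0]]'; python3 -m pendant '[[0,0,0,0.1,0,0,0],[0,0,0,0.2,0,0,0],[0,0,0,0.2,0,0,0],[0,0,0,0.2,0,0,0],[0,0,0,0.2,0,0,0]]';  python3 -m pendant '[[0,0,0,0.1,0,0,0],[0,0,0,0.2,0,0,0],[0,0,0,0.2,0,0,0],[0,0,0,0.2,0,0,0],[0,0,0,0.2,0,0,0]]'
```

```text
time_s: 13.82
eef_pos: [605.5, -104.2, 58.6]
ee_rot: [-0.398, 0.585, -0.398, -0.584]
force: [0.7, -0.3, 3.4]
grip_width: -0.002
time_s: 14.45
eef_pos: [605.5, -104.2, 56.4]
ee_rot: [-0.398, 0.585, -0.398, -0.585]
force: [1.8, 0.8, 4.5]
grip_width: 0.001
time_s: 15.08
eef_pos: [605.6, -104.2, 55.9]
ee_rot: [-0.398, 0.585, -0.398, -0.584]
force: [-1.9, 1.6, 16.8]
grip_width: -0.002
```

The force follows the spring (3.4 N, then 4.5 N) and then rises sharply to 17 N at a hard stop, which means the button is fully down. Now I'll release, lift clear and check.

```bash
python3 -m pendant '[[0,0,0,-1,0,0,0],[0,0,0,-3,0,0,0],[0,0,0,-6,0,0,0],[0,0,0,-9,0,0,0],[0,0,0,-12,0,0,0]]'; python3 -m pendant '[[0,0,0,-1,4,0,0],[0,0,0,-2,8,0,0],[0,0,0,-2,12,0,0],[0,0,0,-2,16,0,0],[0,0,0,-2,18,0,0]]'; python3 - <<'E'
from h import *
plan()
for n in("top","scene"):
    im=vision.capture(n)[:,:,::-1]; cv2.imwrite(f"pics/{n}11.png",im)
    c=im[120:250,235:385] if n=="top" else im[150:260,255:385]
    cv2.imwrite(f"pics/{n}11z.png",cv2.convertScaleAbs(cv2.resize(c,None,fx=4.5,fy=4.5,interpolation=cv2.INTER_CUBIC),alpha=1.3))
im=cv2.imread("pics/scene11.png")
hs=cv2.cvtColor(im,cv2.COLOR_BGR2HSV)
for P in((72,42,51),): print(g2w(GP,[P]),proj("top",g2w(GP,[P])),proj("scene",g2w(GP,[P])))
E
```

```text
time_s: 15.7
eef_pos: [604.3, -103.9, 174.2]
ee_rot: [0.397, -0.584, 0.398, 0.586]
force: [0.1, -0.8, 0.5]
grip_width: 0.002
time_s: 16.32
eef_pos: [435.7, -170.3, 193.6]
ee_rot: [0.398, -0.583, 0.398, 0.586]
force: [-0.2, -0.0, 0.4]
grip_width: -0.005
t 16.32 gauge TCP [-206.  -174.5] [ 435.7 -170.3  193.6] F [-0.2 -0.   0.4] grip -0.01
turn [-0.002  0.002 -0.002]
[[614.48209353 133.25603744  51.        ]] [[281.12240373 163.05470995]] [[353.83612746 221.37938042]]
```

View pics/top11z.png

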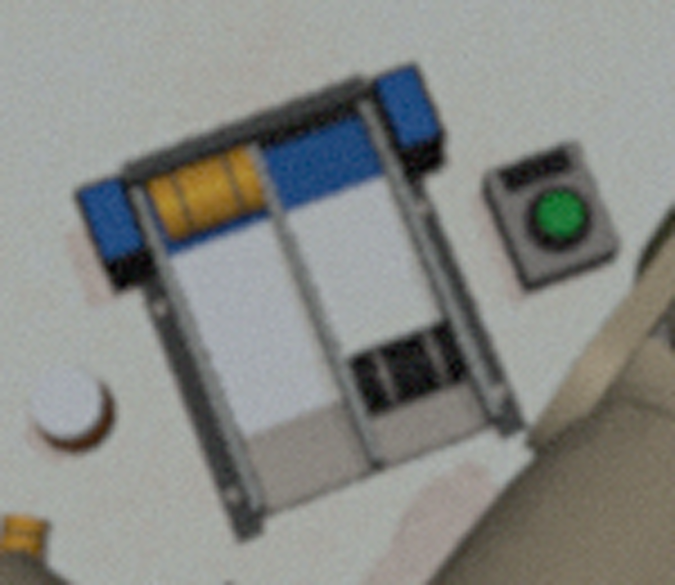

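View pics/scene11z.png

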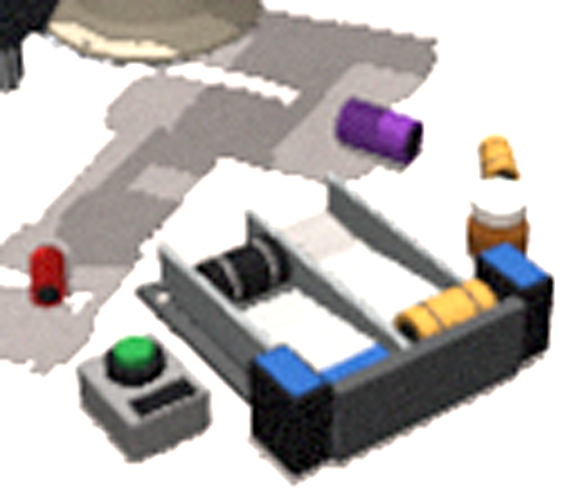

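View pics/top11.png

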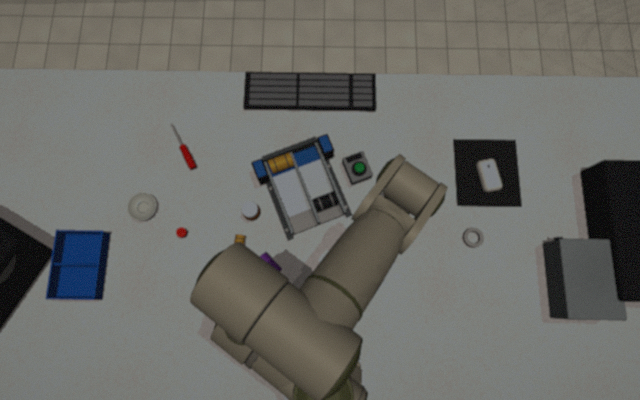

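The brass sleeve's centre is at top px ~(280.6,162.7), against a prediction of (281.1,163.1) for the stop. The button is up, the black sleeve is at its foot, and the bystanders are where they were. I'll let the arm settle and hand in.

```bash
python3 -m pendant '[[0,0,0,0,0,0,0],[0,0,0,0,0,0,0],[0,0,0,0,0,0,0],[0,0,0,0,0,0,0],[0,0,0,0,0,0,0]]'; python3 -c "
from rig import job
print(job.finish_job())"
```

```text
time_s: 17.05
eef_pos: [438.0, -170.2, 194.2]
ee_rot: [0.398, -0.585, 0.398, 0.585]
force: [-0.2, -0.1, 0.3]
grip_width: -0.002
the job is handed in; nothing more can be done
None
```

I pushed the brass sleeve up its lane with two fingertips, at about 32 mm/s and 2 N. It dropped over the crest and came to rest against the stop. I then pressed the green button all the way down, let go, and handed the job in at about 17 s.

**Last checks:**
- **Brass sleeve:** it lies square against the stop, within about 0.5 px of where it should appear in the top camera.
- **Button:** it is back up.
- **Black sleeve:** it is still at the foot of its own lane.
- **Other things on the desk:** none appears to have moved in the top view.
- **Arm:** it is clear of everything, with no force on the tool.

**One thing differed from plan:** I pressed the button twice. The first press read 36 N on the tool, with a sideways part, because I commanded it too deep and the fingertips may have been slightly off-centre. I released, shifted about 2–3 mm and pressed again in finer steps. That press followed the spring and then met a hard stop at 17 N. The measured tool height at the bottom was about 56 mm rather than the expected 52 mm. I judged "fully down" from the force, since I had no direct reading of the button's travel.

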